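# Stage two parcels' contents on the packing bench

## Robot

A 6-joint arm with a two-finger parallel gripper is mounted at the origin on a cart in front of the work surface, level with it; the furniture and walls round the work are solid. World frame = base frame: x ahead of the robot, y to its left, z up, the work surface at z = 0. Lengths are in mm, angles in rad, forces in N, time in s.
With the tool pointing down it reaches from about 400 to 925 mm from the base axis. Payload 12.5 kg.
Tool frame: the origin (TCP) lies midway between the tips of the shut fingers; the grasp point (between the pads) lies 19 mm behind it (env.pinch_z is the z of the grasp point in the tool frame, in mm); z points along the fingers, y is the line along which they close (so a half turn about z gives the same grasp; the last joint's range is limited). The gripper opens to 95 mm and grips with 3 to 60 N. Pads are 20 mm wide; open, the fingers measure 119 mm over their backs; the gripper's body (75 mm by 180 mm) begins 59 mm behind the grasp point.
Start: joints at [1.004, 0.491, 1.559, -0, 1.092, -0.106], TCP at [277.902, 559.837, 214.661] pointing down, gripper open.
Joint ranges: [-3.1, 3.1], [-0.84, 2.19], [0.05, 2.79], [-1.13, 4.28], [0.06, 2.93], [-2.69, 2.69]. Speed limits (rad/s): [2.22, 2.22, 2.79, 3.14, 3.14, 3.14].

## Interface

Orientations are given as [roll, pitch, yaw] about the fixed x, y, z axes, in that order (R = Rz(yaw) Ry(pitch) Rx(roll)).
In Python, from cell import env, eyes gives the robot as it stands.
- The arm moves only by the shell command python3 -m inch 'ROWS'. ROWS is JSON, a list of rows, each a list of 3 entries, a list of its own where there are three numbers: the shift along the tool's x, y, z in units of 60 mm (1.0 is 60 mm), then the turn about the tool's z in units of 5 degrees (1.0 is 5 degrees), then the closure, from -1 (fully open) to 1 (shut). In form: [[[tx, ty, tz], turn, claw], ...]. A call has exactly 10 rows; each row shifts and turns the commanded pose from where the row before left it, along the tool's axes as they then stand; what a row does not reach is not made up. A row lasts 1/8 s, in which the tool goes at most 62.5 mm and 10.7 degrees, less where a joint would pass 70% of its speed; a pose out of reach is approached as far as the arm can. A call is refused whole if a number of a shift passes 1 or a number of a turn 1, either way. A call with a gripper value outside its range is refused whole. The fingers move at their own pace and stop on an object; the grip force is fixed at half the most. Time passes only in rows, so rows that do not move let the fingers close, or fill a call up. It gives the time, the measured TCP pose, the force, the opening and the grip force at its end, in the units of the state.
- env.state(): the state, without advancing time (a new reading comes with each control period).
- eyes.read_camera(name): name is "side" or "top" or "wrist"; returns a dict with "pixels" (400x640x3 uint8, red, green, blue), "fx", "fy", "cx", "cy" (pixels), "extrinsics" (4x4, takes a point from world to camera coordinates). Camera axes: x right, y down, z forward; pixel columns grow to the right and rows downward; lengths in mm; the calibration is good to about 2 mm. A picture is of the moment at which its call begins. There is no depth.
- env.job_done(): hands the job in; it is judged then, once.
Trained networks look in a picture, given as the dict that the camera call returned (one of the last four; its "shot" number tells which), for a name from the list of things; names that differ only in an ending like _2 or _b are one class to them, and where a whole thing is asked for, a point or a joint stands for the part that bears it (a point fixed in the world has none). Each returns a list of dicts, best first, with "score" (0 to 1); they miss things now and then, are a little off and sometimes report something else, mostly with a low value. They report only what shows in the picture. A call takes as long as a camera call.
- eyes.boxes_of(name, picture): "centre" ([row, column] in pixels, amid what is visible of it).
- eyes.cut_out(name, picture): "mask" (400x640 bool, what is visible of it) and "centre" ([row, column] in pixels, amid what is visible of it).
- eyes.spot_point(name, picture): "centre" ([row, column] in pixels: a listed point, or the origin of a listed thing).
The state is a dict: "t": time; "joints": joint angles; "qvel": joint speeds; "tau": joint torques, N m; "eef_pos": TCP position; "tcp_rot": TCP orientation; "ft_force": force on the tool from outside, world axes, zero at the start; "moment": the same for the moment, N m; "opening": opening from 0.0 (shut) to 1.0 (fully open); "grip_force": force on a finger pad.
Only numpy, scipy, OpenCV 4.12 (cv2) and the standard library are available. Lean on these libraries where they do the work, as an engineer would, in place of code of your own. Each camera call takes 0.05 s, during which the arm holds its last target. There are 200 camera calls.

## Task

Stage the goods for the two closed parcels, without shifting the parcels, the label roll or the block of sticky notes. Lay the power brick in front of the large parcel and the computer mouse in front of the small one (on your side of each), each centred on its parcel's front face, its long side parallel to that face, with a gap of about 4 cm, and the bundle of hang tags squarely on top of the power brick, lengthwise with it. Lay the box cutter midway between the two parcels, lengthwise along the gap; everything lies flat, the right way up and still, released.

Things in the scene. Friction and masses are not known exactly. Their poses are not given: they have to be found in the camera images.
- worktop: Raised grey packing worktop, fixed on the bench: a boxed-in platform 395 (x) x 1370 (y) x 135 mm. Origin at the centre of its underside. Everything else stands on its flat top, at z = 0.135 m. A fixed shelf runs over its rear edge, its front edge at x = 0.70 m, 0.33 to 0.35 m up: keep the wrist short of it when swinging across.
- large_parcel: The larger closed cardboard carton, sealed with tape: 113 (x) x 165 (y) x 68 mm, loose, 0.9 kg. Origin at the centre of its underside, z up. Its front face (113/2 mm from the origin, at -x) is a long face and looks roughly toward the robot. It may stand left or right of the small parcel.
- small_parcel: The smaller closed cardboard carton, sealed with tape: 89 (x) x 120 (y) x 58 mm, loose, 0.7 kg. Origin at the centre of its underside, z up. Its front face (-x) is a long face and looks roughly toward the robot. The parcels' centres stand 0.31 to 0.33 m apart, side by side in a row.
- brick: Black laptop power brick, a rounded block 96 (x, long) x 53 (y) x 30 mm; flat top 30 mm up. Origin at the centre of its underside, z up. 0.26 kg. Grasp it across its 53 mm width.
- tags: Banded pale paper-coloured bundle of hang tags, a rigid flat block 91 (x, long) x 56 (y) x 19 mm. Origin at the centre of its underside, z up. 0.06 kg. Grasp it across its 56 mm width.
- pc_mouse: Black computer mouse, domed: 105 (x, long) x 60 (y) x 35 mm. Origin at the centre of its underside, z up. 0.085 kg. Grasp it across its 60 mm width.
- cutter: Slim snap-blade box cutter lying flat, 172 mm long (y, blade end at -y) x 18 mm (x). Origin mid-length and mid-width on its underside, z up. Body 12 mm thick from y = -58 to +86 mm; fixed thumb slider on top (y = -29 to -11 mm) reaches 20 mm up; thin blade beyond y = -58 mm. 0.07 kg. Grasp the body across its 18 mm, near y = +15 mm. Either end may point away from the robot.
- label_roll: Bystander: white roll of labels standing on its end, 72 mm across, 52 mm high, near the bench's front edge in the middle. Origin at the centre of its underside. To be left alone.
- notes: Bystander: block of sticky notes, 75 x 76 x 26 mm, at the left. Origin at the centre of its underside. To be left alone.

How it is judged:
By the outcome, as a careful person would: the job done as asked, in the order asked, and still so for the second after the job is handed in, with the robot touching nothing.
It also fails if it takes over 112 s, if anything falls off the work surface, if the arm or the gripper's body presses on something with over 40 N, if the wrist force passes 120 N, or if a joint passes its speed limit or range.

## Working session

There is one attempt and no reset: what is moved stays moved. The work goes in short steps, Python scripts to look and compute and a shell command to move; the robot and the scene stay as the last step left them, time stands still between calls to the robot, and variables do not carry over. Pictures are saved under pics/ and viewed, at most 15 in all, crops included, and the job is handed in when it is done.

```bash
ls; mkdir -p pics; python3 - <<'E'
from cell import env, eyes
import cv2, numpy as np
s=env.state(); print(s['t'],s['eef_pos'],s['tcp_rot'],s['opening'],env.pinch_z)
for n in ['top','side']:
    p=eyes.read_camera(n); cv2.imwrite(f'pics/{n}0.png',p['pixels'][:,:,::-1])
    print(n,p['fx'],p['cx'],p['cy'],np.round(p['extrinsics'],3).tolist())
    E=np.array(p['extrinsics']);R=E[:3,:3];C=-R.T@E[:3,3];print(C)
E
```

```text
pics
0.0 [277.74009456 559.61808735 214.05754219] [-3.14045562e+00 -1.02102168e-04  2.68084658e+00] 1.0011079054322667 -18.8
top 430.55118503384074 318.40028034510567 197.60457365970697 [[0.025, -1.0, 0.006, 55.553], [-0.995, -0.026, -0.096, 496.817], [0.096, -0.004, -0.995, 1432.398], [0.0, 0.0, 0.0, 1.0]]
[ 355.92282031   74.1100577  1472.92354015]
side 513.4732621713764 315.6120186761644 200.07986921293076 [[-0.923, -0.384, -0.02, 513.005], [-0.167, 0.447, -0.879, 158.589], [0.347, -0.808, -0.477, 1631.214], [0.0, 0.0, 0.0, 1.0]]
[ -66.13595349 1443.88161433  927.37061509]
```

View pics/top0.png

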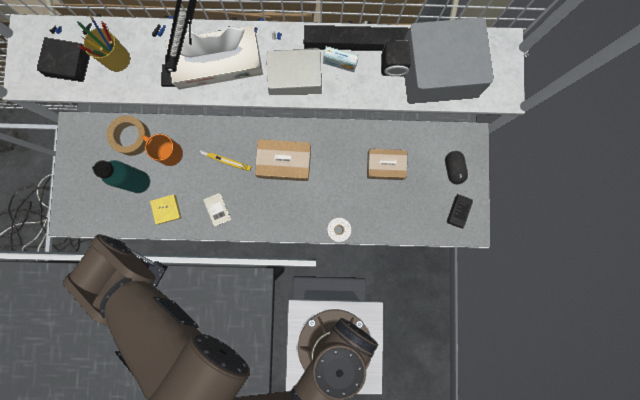

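View pics/side0.png

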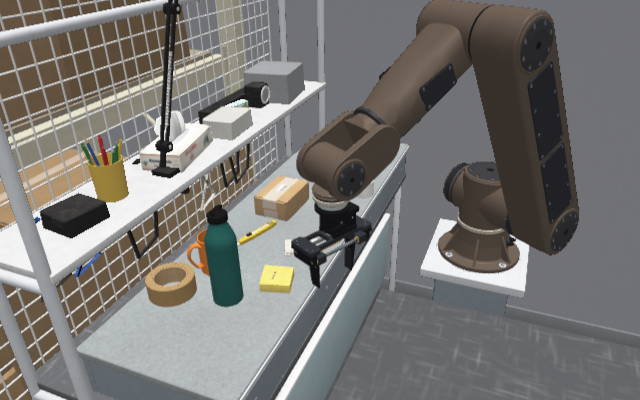

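The top view shows the large parcel at (160,283) in [row,col], small parcel (163,387), mouse (167,456), brick (211,460), tags (210,217), cutter (160,227), roll (230,339) and notes (208,165). The side view shows the arm at the left, over the notes area. Next I fit box silhouettes to the masks.

```bash
cat > h.py <<'E'
from cell import env, eyes
import cv2, numpy as np
from scipy.optimize import minimize
from scipy.spatial.transform import Rotation as Ro
Z=135.
DIM=dict(large_parcel=(113,165,68),small_parcel=(89,120,58),brick=(96,53,30),tags=(91,56,19),pc_mouse=(105,60,35),cutter=(18,172,12),notes=(75,76,26),label_roll=(72,72,52))
def proj(p,P):
    E=np.array(p['extrinsics']); c=np.atleast_2d(P)@E[:3,:3].T+E[:3,3]
    return np.c_[p['fx']*c[:,0]/c[:,2]+p['cx'], p['fy']*c[:,1]/c[:,2]+p['cy']]
def unproj(p,rc,z):
    E=np.array(p['extrinsics']);R=E[:3,:3];C=-R.T@E[:3,3]
    d=R.T@np.array([(rc[1]-p['cx'])/p['fx'],(rc[0]-p['cy'])/p['fy'],1]); return (C+d*(z-C[2])/d[2])[:2]
def shape(n):
    x,y,h=DIM[n]; 
    if n in('pc_mouse','label_roll'):
        t=np.linspace(0,2*np.pi,40); e=.7 if n=='pc_mouse' else 1
        u=np.c_[np.sign(np.cos(t))*abs(np.cos(t))**e*x/2,np.sign(np.sin(t))*abs(np.sin(t))**e*y/2]
        top=.5 if n=='pc_mouse' else 1
        return np.r_[np.c_[u,0*t],np.c_[u,0*t+h*.35] if n=='pc_mouse' else np.c_[u,0*t+h],np.c_[u*top,0*t+h]]
    return np.array([[a*x/2,b*y/2,c*h] for a in(-1,1) for b in(-1,1) for c in(0,1)])
def fit(n,shots,z0=Z,x0=None):
    """shots: list of (picture, mask)"""
    S=shape(n); K=6
    data=[]
    for p,m in shots:
        r,c=np.where(m); r0,c0=max(r.min()-12,0),max(c.min()-12,0); sub=m[r0:r.max()+13,c0:c.max()+13].astype(np.uint8)
        data.append((p,cv2.resize(sub,None,fx=K,fy=K,interpolation=cv2.INTER_NEAREST)>0,r0,c0))
    def cost(v):
        th=v[2]/20;R=np.array([[np.cos(th),-np.sin(th)],[np.sin(th),np.cos(th)]])
        P=np.c_[S[:,:2]@R.T+v[:2],S[:,2]+z0]; t=0
        for p,m,r0,c0 in data:
            q=(proj(p,P)-[c0,r0]+.5)*K-.5; im=np.zeros(m.shape,np.uint8)
            cv2.fillConvexPoly(im,cv2.convexHull(np.round(q).astype(np.int32)),1); im=im>0
            t+=1-(im&m).sum()/(im|m).sum()
        return t/len(data)
    p,m=shots[0]; best=None
    if x0 is None:
        r,c=np.where(m); xy=unproj(p,(r.mean(),c.mean()),z0+DIM[n][2]*.7)
        starts=[(xy[0],xy[1],a*20) for a in np.arange(-75,91,15)*np.pi/180]
        starts=sorted(starts,key=cost)[:2]
    else: starts=[(x0[0],x0[1],x0[2]*20)]
    for s in starts:
        sim=np.array([s]+[np.array(s)+d for d in np.diag([8,8,3.])])
        o=minimize(cost,s,method='Nelder-Mead',options=dict(initial_simplex=sim,xatol=.05,fatol=1e-4))
        if best is None or o.fun<best.fun: best=o
    v=best.x; return np.array([v[0],v[1],(v[2]/20+np.pi/2)%np.pi-np.pi/2]),best.fun
def see(names,cams=('top',),z0=Z):
    pics=[eyes.read_camera(c) for c in cams]; out={}
    for n in names:
        sh=[]
        for p in pics:
            d=eyes.cut_out(n,p)
            if d and d[0]['score']>.3: sh.append((p,d[0]['mask'])); sc=d[0]['score']
        if not sh: print(n,'none');continue
        f,c=fit(n,sh,z0=z0[n] if isinstance(z0,dict) and n in z0 else Z); out[n]=f
        print(n,len(sh),round(sc,2),np.round(f[:2],1),'yaw deg',round(np.degrees(f[2]),1),'cost',round(c,3))
    return out,pics
def tool():
    s=env.state(); R=Ro.from_euler('xyz',s['tcp_rot']).as_matrix(); return np.array(s['eef_pos']),R,s
def go(x,y,z,yaw=None):
    """print needed shift in tool units and turn in 5deg units; yaw = wanted direction (rad) of the closing line"""
    t,R,s=tool(); d=R.T@(np.array([x,y,z])-t)/60
    print('t %.2f tcp'%s['t'],np.round(t,1),'shift',np.round(d,2),'open %.2f'%s['opening'])
    if yaw is not None:
        c=np.array([np.cos(yaw),np.sin(yaw),0]); l=R.T@c; a=np.degrees(np.arctan2(-l[0],l[1])); a=(a+90)%180-90
        print('turn %.2f units of 5deg'%(a/5), 'j6 %.2f'%s['joints'][5], 'closing dir now deg %.1f'%np.degrees(np.arctan2(R[1,1],R[0,1])))
    return
E
python3 - <<'E'
from h import *
see(['large_parcel','small_parcel','brick','pc_mouse','tags','cutter','notes','label_roll'])
t,R,s=tool();print(np.round(R,3).tolist(),s['joints'])
p=eyes.read_camera('top')
for n in ['brick','pc_mouse','cutter']:
    print(n,[(np.round(d['centre']),round(d['score'],2)) for d in eyes.boxes_of(n,p)][:3],[(np.round(d['centre'],1),round(d['score'],2)) for d in eyes.spot_point(n,p)][:2])
E
```

```text
large_parcel 1 0.75 [592.6 179.7] yaw deg -2.1 cost 0.059
small_parcel 1 0.61 [ 591.1 -138.1] yaw deg -0.0 cost 0.106
brick 1 0.95 [ 454.3 -367.6] yaw deg -20.7 cost 0.085
pc_mouse 1 0.88 [ 591.6 -359.6] yaw deg 12.2 cost 0.06
tags 1 0.64 [439.2 380.9] yaw deg 23.2 cost 0.104
cutter 1 0.82 [592.6 355.4] yaw deg -18.6 cost 0.337
notes 1 0.79 [435.4 537.4] yaw deg -73.3 cost 0.063
label_roll 1 0.92 [386.1   5.8] yaw deg -10.9 cost 0.125
[[-0.896, 0.445, 0.0], [0.445, 0.896, 0.0], [-0.0, 0.0, -1.0]] [ 1.00440241e+00  4.90907254e-01  1.55894251e+00  3.68963998e-06
  1.09166625e+00 -1.05608911e-01]
brick [(array([210., 459.]), 0.69), (array([184., 273.]), 0.41)] [(array([209. , 455.7]), 0.62)]
pc_mouse [(array([166., 453.]), 0.82)] [(array([168.3, 453.5]), 0.69)]
cutter [(array([158., 230.]), 0.66), (array([164., 387.]), 0.4)] [(array([156.1, 227.4]), 0.75)]
```

```bash
python3 -m inch '[[[0,0,-0.5],-0.9,-1],[[0,0,-0.5],-0.9,-1],[[0,0,-0.5],-0.9,-1],[[0,0,-0.4],-0.9,-1],[[0,0,0],-0.9,-1],[[-0.3,0,0],-0.8,-1],[[-0.8,-0.8,0],0,-1],[[-0.8,-1,0],0,-1],[[-0.5,-1,0],0,-1],[[0,-0.8,0],0,-1]]'; python3 -m inch '[[[0,-0.8,0],0,-1],[[0,-0.8,0],0,-1],[[0,-0.5,0],0,-1],[[0,-0.2,0],0,-1],[[0,0,0],0,-1],[[0,0,0],0,-1],[[0,0,0],0,-1],[[0,0,0],0,-1],[[0,0,0],0,-1],[[0,0,0],0,-1]]'
python3 - <<'E'
from h import *
p=eyes.read_camera('wrist'); cv2.imwrite('pics/w1.png',p['pixels'][:,:,::-1])
E=np.array(p['extrinsics']);R=E[:3,:3];print(np.round(-R.T@E[:3,3]),np.round(R,2).tolist(),p['fx'])
t,R,s=tool();print(t,np.round(R,3).tolist(),s['joints'],s['t'])
E
```

```text
t: 2.15
eef_pos: [408.7, 359.7, 328.3]
tcp_rot: [-3.141, 0.0, -3.142]
ft_force: [-0.2, 0.1, 0.2]
opening: 1.003
grip_force: 0.0
t: 3.4
eef_pos: [407.6, 224.0, 328.6]
tcp_rot: [3.142, 0.0, -3.14]
ft_force: [-0.2, -0.2, 0.8]
opening: 1.0
grip_force: 0.0
[333. 224. 499.] [[-0.0, 1.0, -0.0], [0.96, 0.0, 0.26], [0.26, -0.0, -0.96]] 360.4012147181685
[407.61318846 223.9554596  328.66740184] [[-1.0, -0.002, 0.0], [-0.002, 1.0, 0.0], [-0.0, 0.0, -1.0]] [ 3.60197649e-01  1.48284221e-01  1.75938163e+00  6.46419689e-05
  1.23376978e+00 -1.21243631e+00] 3.45
```

View pics/w1.png

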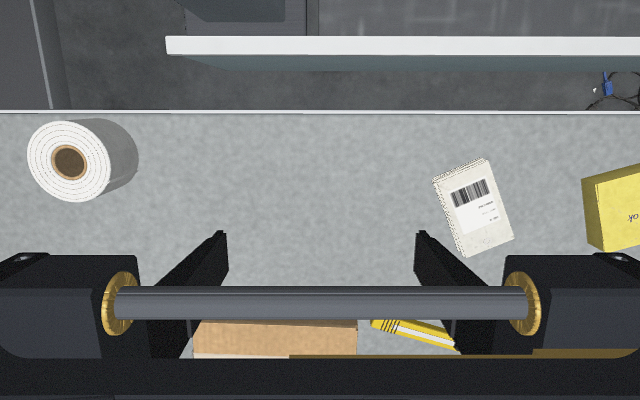

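The wrist view shows the tags at (207,473), label up, with the roll at (161,80) and the notes at the right edge. The gripper hides the parcels. I fit the tags from here and move on to the brick.

```bash
python3 - <<'E'
from h import *
see(['tags'],('wrist',)); see(['tags','label_roll'],('wrist','top'))
E
python3 -m inch '[[[-0.2,-0.8,0],0,-1],[[-0.2,-1,0],0,-1],[[-0.2,-1,0],0,-1],[[-0.2,-1,0],0,-1],[[-0.2,-1,0],0,-1],[[-0.2,-1,0],0,-1],[[0,-1,0],0,-1],[[0,-1,0],0,-1],[[0,-1,0],0,-1],[[0,-1,0],0,-1]]'
python3 -m inch '[[[0,0,0.4],0.8,-1],[[0,0,0.4],0.8,-1],[[0,0,0.2],0.8,-1],[[0,0,0],0.8,-1],[[0,0,0],0.8,-1],[[0,0,0],0,-1],[[0,0,0],0,-1],[[0,0,0],0,-1],[[0,0,0],0,-1],[[0,0,0],0,-1]]'
python3 - <<'E'
from h import *
o,p=see(['brick'],('wrist',)); cv2.imwrite('pics/w2.png',p[0]['pixels'][:,:,::-1])
o,p=see(['brick','pc_mouse','tags','cutter','large_parcel','small_parcel'],('top','side'))
b=o['brick']
go(b[0],b[1],250,b[2]+np.pi/2)
E
```

```text
tags 1 0.9 [440.2 379.2] yaw deg 26.3 cost 0.097
tags 1 0.84 [439.3 379.6] yaw deg 24.9 cost 0.067
label_roll 2 0.6 [385.4   4.4] yaw deg -71.1 cost 0.163
t: 5.1
eef_pos: [480.3, -366.1, 328.6]
tcp_rot: [3.142, 0.0, -3.14]
ft_force: [0.0, 0.0, -1.5]
opening: 0.999
grip_force: 0.0
t: 6.35
eef_pos: [480.6, -364.0, 268.6]
tcp_rot: [3.142, 0.0, 2.795]
ft_force: [0.1, 0.9, 0.2]
opening: 0.998
grip_force: 0.0
brick 1 0.69 [ 452.6 -368.3] yaw deg -19.0 cost 0.08
brick 2 0.79 [ 450.5 -365.8] yaw deg -22.6 cost 0.381
pc_mouse 2 0.84 [ 590.4 -360.7] yaw deg 10.1 cost 0.225
tags 2 0.68 [438.7 379.9] yaw deg 27.2 cost 0.089
cutter 2 0.72 [591.3 354.3] yaw deg -17.8 cost 0.27
large_parcel 2 0.97 [592.2 177.5] yaw deg -1.4 cost 0.068
small_parcel 2 0.59 [ 589.8 -138.8] yaw deg 2.9 cost 0.116
t 7.15 tcp [ 480.6 -364.   268.6] shift [ 0.46 -0.2   0.31] open 1.00
turn 0.54 units of 5deg j6 -1.98 closing dir now deg 70.1
```

View pics/w2.png

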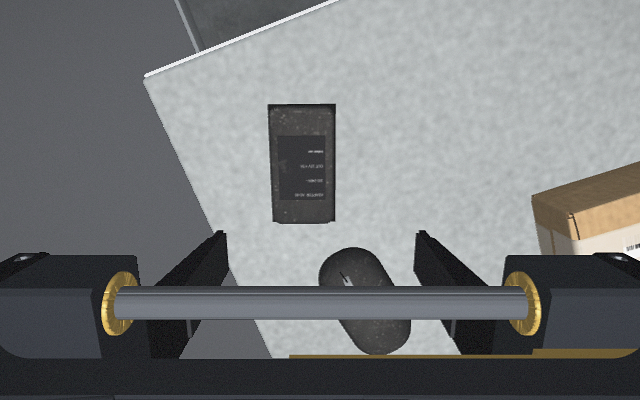

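The brick is at (163,302) and almost aligned with the tool, label up; the mouse is below it at (300,365). I go in to grasp the brick.

```bash
python3 -m inch '[[[0.2,-0.1,0.2],0,-1],[[0.21,-0.12,0.4],0,-1],[[0,0,0.4],0,-1],[[0,0,0.4],0,-1],[[0,0,0.3],0,-1],[[0,0,0.25],0,-1],[[0,0,0.15],0,-1],[[0,0,0.06],0,-1],[[0,0,0],0,-1],[[0,0,0],0,0.5]]'
python3 -m inch '[[[0,0,0],0,0.5],[[0,0,0],0,0.5],[[0,0,0],0,0.5],[[0,0,0],0,0.5],[[0,0,0],0,0.5],[[0,0,-0.3],0,0.5],[[0,0,-0.6],0,0.5],[[0,0,-0.8],0,0.5],[[0,0,-0.8],0,0.5],[[0,0,-0.5],0,0.5]]'
```

```text
t: 8.4
eef_pos: [453.2, -368.1, 139.5]
tcp_rot: [-3.141, 0.001, 2.794]
ft_force: [-0.2, 0.2, 0.5]
opening: 0.941
grip_force: 0.0
t: 9.65
eef_pos: [453.0, -368.0, 321.1]
tcp_rot: [-3.141, 0.001, 2.794]
ft_force: [-0.5, 0.0, -2.4]
opening: 0.542
grip_force: 30.0
```

```bash
python3 -m inch '[[[0,0,-0.1],1,0.5],[[0,0,0],1,0.5],[[0,0,0],1,0.5],[[0,0,0],1,0.5],[[0,0,0],1,0.5],[[0,0,0],1,0.5],[[0,0,0],1,0.5],[[0,0,0],1,0.5],[[0,0,0],1,0.5],[[0,0,0],1,0.5]]'
python3 -m inch '[[[0,0,0],1,0.5],[[0,0,0],1,0.5],[[0,0,0],1,0.5],[[0,0,0],1,0.5],[[0.3,0,0],0.3,0.5],[[0.8,0.1,0],0,0.5],[[0.8,0.1,0],0,0.5],[[0.6,0.05,0],0,0.5],[[0,0,0],0,0.5],[[0,0,0],0,0.5]]'
python3 - <<'E'
from h import *
o,p=see(['small_parcel','pc_mouse'],('wrist',)); cv2.imwrite('pics/w3.png',p[0]['pixels'][:,:,::-1])
see(['small_parcel'],('wrist','top','side'))
go(469.3,100,326,np.radians(-1.7))
E
```

```text
t: 10.9
eef_pos: [452.8, -367.8, 324.5]
tcp_rot: [-3.141, -0.001, 1.919]
ft_force: [0.4, 0.2, -3.1]
opening: 0.543
grip_force: 30.0
t: 12.15
eef_pos: [471.2, -218.7, 324.9]
tcp_rot: [-3.141, 0.0, 1.547]
ft_force: [0.1, -0.3, -2.7]
opening: 0.54
grip_force: 30.0
small_parcel 1 0.64 [ 586.5 -142. ] yaw deg -0.3 cost 0.109
pc_mouse none
small_parcel 3 0.97 [ 589.4 -140.7] yaw deg 3.0 cost 0.125
t 12.60 tcp [ 471.1 -218.7  324.9] shift [ 5.31 -0.16 -0.02] open 0.54
turn 0.05 units of 5deg j6 -0.54 closing dir now deg -1.4
```

View pics/w3.png

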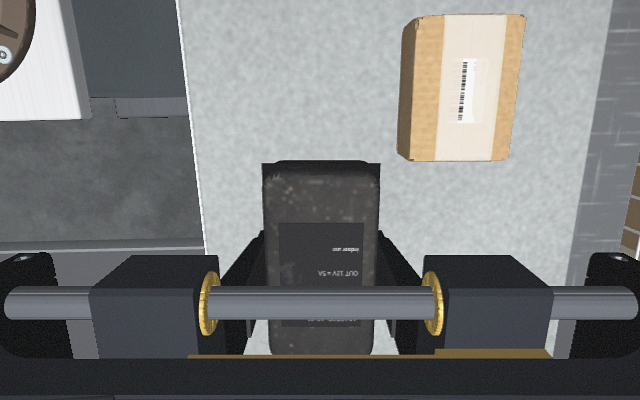

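The wrist view shows the brick held squarely and the small parcel clear, corners about (14,413), (14,525), (160,510) and (155,398). I sharpen masks with grabCut and move on to see the large parcel.

```bash
cat >> h.py <<'E'
def sharp(p,m,k=9):
    K=np.ones((k,k),np.uint8); m8=m.astype(np.uint8)
    g=np.where(m,cv2.GC_PR_FGD,cv2.GC_PR_BGD).astype(np.uint8)
    g[cv2.erode(m8,K)>0]=cv2.GC_FGD; g[cv2.dilate(m8,K)==0]=cv2.GC_BGD
    r,c=np.where(m); r0,c0=max(r.min()-25,0),max(c.min()-25,0); sl=np.s_[r0:r.max()+26,c0:c.max()+26]
    gg=g[sl].copy(); cv2.grabCut(np.ascontiguousarray(p['pixels'][sl][:,:,::-1]),gg,None,np.zeros((1,65)),np.zeros((1,65)),4,cv2.GC_INIT_WITH_MASK)
    o=np.zeros_like(m); o[sl]=(gg==1)|(gg==3); return o
def fine(n,cams=('wrist','top'),z0=Z,save=None):
    sh=[]
    for c in cams:
        p=eyes.read_camera(c); d=eyes.cut_out(n,p)
        if d and d[0]['score']>.3:
            m=sharp(p,d[0]['mask']); f,k=fit(n,[(p,m)],z0); print(n,c,round(d[0]['score'],2),np.round(f[:2],1),round(np.degrees(f[2]),1),'cost',round(k,3)); sh.append((p,m))
            if save and c==cams[0]:
                im=p['pixels'][:,:,::-1].copy(); im[m]=im[m]//2+[0,0,127]; cv2.imwrite(save,im)
    if len(sh)>1:
        f,k=fit(n,sh,z0); print(n,'all',np.round(f[:2],1),round(np.degrees(f[2]),1),'cost',round(k,3))
    return f
E
python3 - <<'E'
from h import *
fine('small_parcel',('wrist','top','side'))
p=eyes.read_camera('wrist')
print([np.round(unproj(p,rc,193),1) for rc in [(14,413),(14,525),(160,510),(161,410)]])
E
python3 -m inch '[[[0.5,0,0],0,0.5],[[1,0,0],0,0.5],[[1,0,0],0,0.5],[[1,0,0],0,0.5],[[0.9,0,0],0,0.5],[[0.6,0,0],0,0.5],[[0.3,0,0],0,0.5],[[0,0,0],0,0.5],[[0,0,0],0,0.5],[[0,0,0],0,0.5]]'
python3 - <<'E'
from h import *
fine('large_parcel',('wrist','top','side'),save='pics/w4.png')
E
```

```text
small_parcel wrist 0.68 [ 586.3 -142.8] -1.2 cost 0.111
small_parcel top 0.72 [ 590.1 -135.4] -1.2 cost 0.102
small_parcel side 0.78 [ 588.4 -142.4] 4.9 cost 0.159
small_parcel all [ 589.3 -140.1] 3.1 cost 0.134
[array([544.9, -81.5]), array([630.4, -83.7]), array([ 631.6, -195.9]), array([ 547.1, -194.6])]
t: 14.2
eef_pos: [479.1, 98.5, 325.0]
tcp_rot: [3.142, 0.0, 1.545]
ft_force: [-1.1, 0.0, -1.8]
opening: 0.543
grip_force: 30.0
large_parcel wrist 0.62 [590.3 182.8] -2.7 cost 0.042
large_parcel top 0.73 [383.8  60.5] 26.5 cost 0.709
large_parcel side 0.77 [593.8 172.8] 2.0 cost 0.084
large_parcel all [590.6 181.6] -0.8 cost 0.382
```

View pics/w4.png

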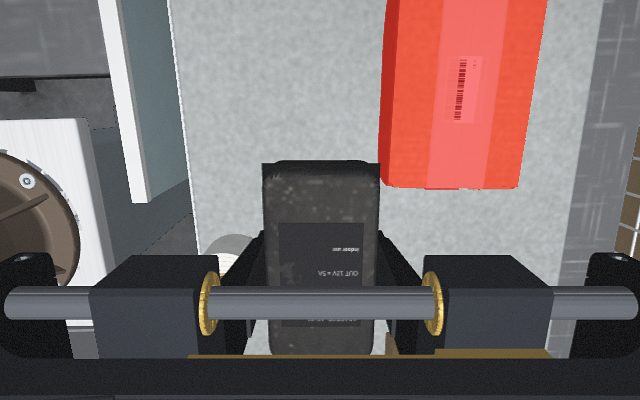

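```bash
cat >> h.py <<'E'
def edges(n):
    p=eyes.read_camera('wrist'); m=sharp(p,eyes.cut_out(n,p)[0]['mask']); h=DIM[n][2]
    n_,lab,st,_=cv2.connectedComponentsWithStats(m.astype(np.uint8)); m=lab==1+st[1:,4].argmax()
    r,c=np.where(m); a,b=r.min()+12,r.max()-14
    def line(v,i,j):
        v=np.array(v); pf=np.polyfit(v[:,i],v[:,j],1); res=v[:,j]-np.polyval(pf,v[:,i]); k=abs(res)<3; pf=np.polyfit(v[k,i],v[k,j],1); return pf
    for nm,f,z,o in (('front(bottom)',np.min,Z,-.5),('back(top)',np.max,Z+h,.5)):
        pf=line([unproj(p,(i,f(np.where(m[i])[0])+o),z) for i in range(a,b)],1,0)
        print(nm,'yaw',round(-np.degrees(np.arctan(pf[0])),2),'x at y=180/-140:',np.round(np.polyval(pf,[180,-140]),1))
    c0,c1=c.min()+35,c.max()-20
    for nm,f,o in (('near y end',np.max,.5),('far y end',np.min,-.5)):
        pf=line([unproj(p,(f(np.where(m[:,j])[0])+o,j),Z+h) for j in range(c0,c1)],0,1); print(nm,'yaw',round(np.degrees(np.arctan(pf[0])),2),'y at x=590',round(np.polyval(pf,590),1))
E
python3 - <<'E'
from h import *
edges('large_parcel')
E
```

```text
front(bottom) yaw -1.56 x at y=180/-140: [538.5 529.8]
back(top) yaw -2.31 x at y=180/-140: [645.9 633. ]
near y end yaw -0.42 y at x=590 100.8
far y end yaw -1.45 y at x=590 242.6
```

```bash
python3 -m inch '[[[0.5,-0.1,0],0,0.5],[[0.6,-0.1,0],0,0.5],[[0.32,0,0.3],0,0.5],[[0,0,0.6],0,0.5],[[0,0,0.7],0,0.5],[[0,0,0.7],0,0.5],[[0,0,0.4],0,0.5],[[0,0,0.2],0,0.5],[[0,0,0.1],0,0.5],[[0,0,0.06],0,0.5]]'
python3 - <<'E'
from h import *
go(469.1,184.1,139.5,np.radians(-1.8)); print(tool()[2]['ft_force'])
E
```

```text
t: 15.85
eef_pos: [469.5, 185.0, 141.8]
tcp_rot: [3.14, -0.0, 1.546]
ft_force: [0.6, -0.4, -2.9]
opening: 0.539
grip_force: 30.0
t 15.85 tcp [469.5 185.  141.8] shift [-0.02 -0.01  0.04] open 0.54
turn 0.08 units of 5deg j6 0.27 closing dir now deg -1.4
[ 0.5718947  -0.3542868  -2.94572446]
```

Lower the last 2 mm, release, rise.

```bash
python3 -m inch '[[[0,0,0.035],0.06,0.5],[[0,0,0],0,0.5],[[0,0,0],0,-0.4],[[0,0,0],0,-0.4],[[0,0,0],0,-0.4],[[0,0,-0.2],0,-0.4],[[0,0,-0.5],0,-0.4],[[0,0,-0.8],0,-0.4],[[0,0,-0.9],0,-0.4],[[0,0,-0.6],0,-0.4]]'
python3 -m inch '[[[-0.5,0,-0.1],0,-1],[[-1,0,0],0,-1],[[-0.2,0,0],0,-1],[[0,0,0],0,-1],[[0,0,0],0,-1],[[0,0,0],0,-1],[[0,0,0],0,-1],[[0,0,0],0,-1],[[0,0,0],0,-1],[[0,0,0],0,-1]]'
python3 - <<'E'
from h import *
fine('brick',('wrist','top'),save='pics/w5.png'); edges('large_parcel')
E
```

```text
t: 17.1
eef_pos: [469.0, 185.0, 322.8]
tcp_rot: [3.139, -0.001, 1.541]
ft_force: [0.3, 0.0, 0.3]
opening: 0.702
grip_force: 0.0
t: 18.35
eef_pos: [466.0, 83.0, 325.3]
tcp_rot: [-3.142, -0.0, 1.541]
ft_force: [0.5, -0.5, -0.3]
opening: 1.001
grip_force: 0.0
brick wrist 0.67 [468.8 183.3] 88.2 cost 0.075
brick top 0.83 [470.5 209.2] 89.9 cost 0.54
brick all [469.3 185.6] 87.8 cost 0.273
front(bottom) yaw -1.83 x at y=180/-140: [538.4 528.2]
back(top) yaw -2.33 x at y=180/-140: [645.8 632.8]
near y end yaw -1.78 y at x=590 100.2
far y end yaw -1.73 y at x=590 225.5
```

View pics/w5.png

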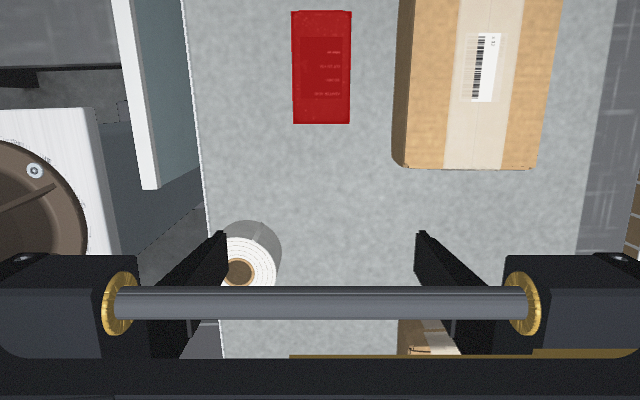

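The brick lies parallel to the large parcel's front at (67,321), with nothing disturbed. Next I go to the mouse and view it first.

```bash
python3 -m inch '[[[-0.6,0,0],0,-1],[[-1,0.2,0],0,-1],[[-1,0.2,0],0,-1],[[-1,0.2,0],0,-1],[[-1,0.2,0],0,-1],[[-1,0.2,0],0,-1],[[-1,0.2,0],0,-1],[[-1,0.2,0],0,-1],[[-0.8,0.2,0],0,-1],[[-0.3,0.2,0],0,-1]]'
python3 -m inch '[[[0,0,0],0,-1],[[0,0,0],0,-1],[[0,0,0],0,-1],[[0,0,0],0,-1],[[0,0,0],0,-1],[[0,0,0],0,-1],[[0,0,0],0,-1],[[0,0,0],0,-1],[[0,0,0],0,-1],[[0,0,0],0,-1]]'
python3 - <<'E'
from h import *
f=fine('pc_mouse',('wrist','top'),save='pics/w6.png')
go(f[0],f[1],325,f[2]+np.pi/2)
E
```

```text
t: 19.9
eef_pos: [558.1, -444.8, 324.2]
tcp_rot: [-3.141, -0.001, 1.539]
ft_force: [0.2, 1.2, 0.2]
opening: 1.0
grip_force: 0.0
t: 21.15
eef_pos: [558.5, -442.0, 325.2]
tcp_rot: [-3.142, -0.0, 1.541]
ft_force: [-0.2, -0.2, 0.3]
opening: 1.0
grip_force: 0.0
pc_mouse wrist 0.86 [ 590.2 -360.2] 11.1 cost 0.041
pc_mouse top 0.61 [ 591.2 -359.8] 10.3 cost 0.048
pc_mouse all [ 590.6 -359.8] 10.5 cost 0.047
t 21.35 tcp [ 558.5 -442.   325.3] shift [1.39 0.49 0.01] open 1.00
turn 15.55 units of 5deg j6 -0.73 closing dir now deg -1.7
```

View pics/w6.png

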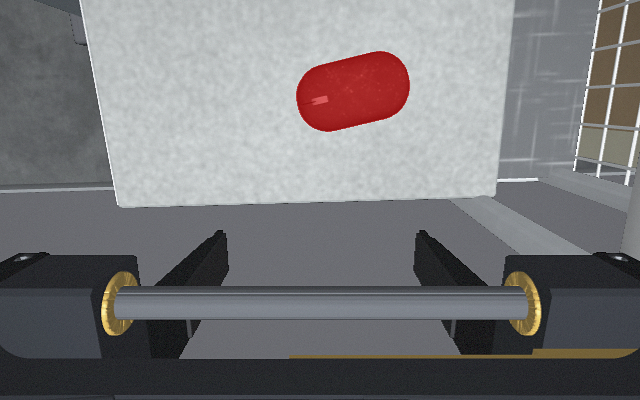

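The mouse is masked cleanly at (91,353), wheel end toward the robot, right way up. I move over it and turn.

```bash
python3 -m inch '[[[0.7,0.25,0],0,-1],[[0.68,0.24,0],0,-1],[[0,0,0],-1,-1],[[0,0,0],-1,-1],[[0,0,0],-1,-1],[[0,0,0],-1,-1],[[0,0,0],-1,-1],[[0,0,0],-1,-1],[[0,0,0],-1,-1],[[0,0,0],-1,-1]]'
python3 -m inch '[[[0,0,0],-1,-1],[[0,0,0],-1,-1],[[0,0,0],-1,-1],[[0,0,0],-1,-1],[[0,0,0],-1,-1],[[0,0,0],-1,-1],[[0,0,0],-1,-1],[[0,0,0],-1,-1],[[0,0,0],-1,-1],[[0,0,0],-1,-1]]'
python3 -m inch '[[[0,0,0],-1,-1],[[0,0,0],-1,-1],[[0,0,0],-0.5,-1],[[0,0,0.4],0,-1],[[0,0,0.4],0,-1],[[0,0,0.4],0,-1],[[0,0,0.3],0,-1],[[0,0,0.1],0,-1],[[0,0,0],0,-1],[[0,0,0],0,-1]]'
python3 - <<'E'
from h import *
go(590.5,-360,142,np.radians(100.8))
E
```

```text
t: 22.6
eef_pos: [590.3, -360.1, 325.3]
tcp_rot: [3.142, -0.0, 2.242]
ft_force: [0.4, 0.5, 0.6]
opening: 1.004
grip_force: 0.0
t: 23.85
eef_pos: [590.3, -360.1, 325.3]
tcp_rot: [3.142, 0.0, 3.115]
ft_force: [0.0, -0.6, 0.0]
opening: 0.998
grip_force: 0.0
t: 25.1
eef_pos: [590.6, -360.3, 230.2]
tcp_rot: [-3.141, 0.001, -2.953]
ft_force: [0.0, 0.4, 0.1]
opening: 0.998
grip_force: 0.0
t 25.10 tcp [ 590.6 -360.3  230.2] shift [0.   0.01 1.47] open 1.00
turn -0.00 units of 5deg j6 -2.40 closing dir now deg 100.8
```

```bash
python3 -m inch '[[[0,0,0.4],0,-1],[[0,0,0.4],0,-1],[[0,0,0.4],0,-1],[[0,0,0.2],0,-1],[[0,0,0.1],0,-1],[[0,0,0.03],0,-1],[[0,0,0],0,0.4],[[0,0,0],0,0.4],[[0,0,0],0,0.4],[[0,0,0],0,0.4]]'
python3 -m inch '[[[0,0,0],0,0.4],[[0,0,0],0,0.4],[[0,0,-0.2],0,0.4],[[0,0,-0.4],0,0.4],[[0,0,-0.7],0,0.4],[[0,0,-0.8],0,0.4],[[0,0,-0.6],0,0.4],[[0,0,-0.3],0,0.4],[[0,0,0],1,0.4],[[0,0,0],1,0.4]]'
```

```text
t: 26.35
eef_pos: [590.4, -360.1, 137.7]
tcp_rot: [-3.141, 0.0, -2.953]
ft_force: [0.3, -0.7, 0.7]
opening: 0.636
grip_force: 0.3
t: 27.6
eef_pos: [590.2, -360.0, 318.5]
tcp_rot: [-3.141, 0.001, -3.131]
ft_force: [-0.1, -0.3, -1.1]
opening: 0.62
grip_force: 30.0
```

```bash
python3 -m inch '[[[0,0,0],1,0.4],[[0,0,0],1,0.4],[[0,0,0],1,0.4],[[0,0,0],1,0.4],[[0,0,0],1,0.4],[[0,0,0],1,0.4],[[0,0,0],1,0.4],[[0,0,0],1,0.4],[[0,0,0],1,0.4],[[0,0,0],1,0.4]]'
python3 -m inch '[[[0,0,0],1,0.4],[[0,0,0],1,0.4],[[0,0,0],1,0.4],[[0,0,0],1,0.4],[[0,0,0],1,0.4],[[0,0,0],1,0.4],[[0,0,0],1,0.4],[[0,0,0],1,0.4],[[0,0,0],0,0.4],[[0,0,0],0,0.4]]'
python3 -m inch '[[[0.4,-0.4,0],0,0.4],[[0.6,-0.5,0],0,0.4],[[0.6,-0.5,0],0,0.4],[[0.5,-0.4,0],0,0.4],[[0.2,-0.1,0],0,0.4],[[0,0,0],0,0.4],[[0,0,0],0,0.4],[[0,0,0],0,0.4],[[0,0,0],0,0.4],[[0,0,0],0,0.4]]'
python3 - <<'E'
from h import *
edges('small_parcel'); fine('small_parcel',('wrist','top'))
p=eyes.read_camera('wrist'); cv2.imwrite('pics/w7.png',cv2.resize(p['pixels'][0:240,200:600,::-1],None,fx=2,fy=2))
go(474,-140,140,0)
E
```

```text
t: 28.85
eef_pos: [590.2, -360.0, 318.2]
tcp_rot: [3.141, 0.0, 2.28]
ft_force: [-0.0, 0.4, -0.2]
opening: 0.614
grip_force: 30.0
t: 30.1
eef_pos: [590.3, -360.1, 317.8]
tcp_rot: [3.141, 0.0, 1.587]
ft_force: [-0.3, 0.1, -1.2]
opening: 0.62
grip_force: 30.0
t: 31.35
eef_pos: [474.5, -223.9, 317.3]
tcp_rot: [-3.141, -0.0, 1.585]
ft_force: [-0.1, 0.7, -0.9]
opening: 0.618
grip_force: 30.0
front(bottom) yaw -6.42 x at y=180/-140: [462.3 426.3]
back(top) yaw 7.8 x at y=180/-140: [468.6 512.5]
near y end yaw 0.72 y at x=590 -309.1
far y end yaw -3.11 y at x=590 -193.0
small_parcel wrist 0.63 [ 586. -143.] -1.0 cost 0.11
small_parcel top 0.58 [ 590.9 -135.7] -1.5 cost 0.103
small_parcel all [ 589.2 -139.7] 1.8 cost 0.113
t 31.70 tcp [ 474.4 -223.7  317.6] shift [1.39 0.01 2.96] open 0.62
turn 0.16 units of 5deg j6 -0.58 closing dir now deg 0.8
```

View pics/w7.png

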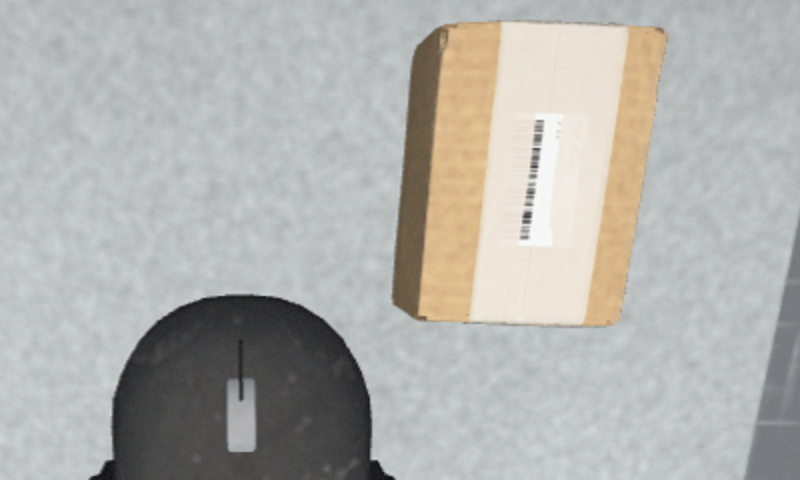

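The crop shows the small parcel cleanly: top corners at crop (25,448), (26,666), (326,620), (317,418), front bottom edge (48,415)–(303,393). The mouse is held straight.

```bash
python3 - <<'E'
from h import *
p=eyes.read_camera('wrist')
f=lambda L,z:np.array([unproj(p,(r/2,200+c/2),z) for r,c in L])
T=f([(25,448),(26,666),(326,620),(317,418)],193);B=f([(48,415),(303,393)],135)
print(T.round(1).tolist(),T.mean(0),B.round(1).tolist())
for a,b in((T[0],T[3]),(T[1],T[2]),(B[0],B[1])): d=a-b;print('yaw',np.degrees(np.arctan2(-d[0],d[1])))
for a,b in((T[1],T[0]),(T[2],T[3])): d=a-b;print('yaw',np.degrees(np.arctan2(d[1],d[0])))
E
```

```text
[[549.2, -84.6], [630.4, -83.8], [630.3, -196.4], [546.5, -193.7]] [ 589.09865825 -139.62069315] [[550.3, -81.4], [548.2, -195.7]]
yaw -1.414392503616368
yaw -0.05839186180374503
yaw -1.0226095669134418
yaw 0.5350054132341056
yaw -1.8104286619565755
```

```bash
python3 -m inch '[[[0,0,0],0.34,0.4],[[0.5,0,0],0,0.4],[[0.6,0,0],0,0.4],[[0.33,0.01,0.3],0,0.4],[[0,0,0.7],0,0.4],[[0,0,0.8],0,0.4],[[0,0,0.7],0,0.4],[[0,0,0.3],0,0.4],[[0,0,0.13],0,0.4],[[0,0,0],0,0.4]]'
python3 - <<'E'
from h import *
go(475,-137.8,138.2,np.radians(-.9)); print(tool()[2]['ft_force'])
E
```

```text
t: 33.0
eef_pos: [476.5, -138.0, 141.9]
tcp_rot: [3.142, -0.0, 1.555]
ft_force: [0.8, 0.1, 0.5]
opening: 0.621
grip_force: 30.0
t 33.00 tcp [ 476.5 -138.   141.9] shift [ 0.   -0.03  0.06] open 0.62
turn -0.01 units of 5deg j6 -0.40 closing dir now deg -0.9
[0.82438475 0.06976399 0.46911494]
```

```bash
python3 -m inch '[[[0,-0.02,0.055],0,0.4],[[0,0,0],0,0.4],[[0,0,0],0,-0.6],[[0,0,0],0,-0.6],[[0,0,0],0,-0.6],[[0,0,-0.2],0,-0.6],[[0,0,-0.5],0,-0.6],[[0,0,-0.8],0,-0.6],[[0,0,-0.9],0,-0.6],[[0,0,-0.6],0,-0.6]]'
python3 -m inch '[[[-0.5,0,-0.1],0,-1],[[-1,0,0],0,-1],[[-0.2,0,0],0,-1],[[0,0,0],0,-1],[[0,0,0],0,-1],[[0,0,0],0,-1],[[0,0,0],0,-1],[[0,0,0],0,-1],[[0,0,0],0,-1],[[0,0,0],0,-1]]'
python3 - <<'E'
from h import *
f=fine('pc_mouse',('wrist','top'),save='pics/w8.png')
go(439.5,379.5,325,np.radians(25.5+90))
E
```

```text
t: 34.25
eef_pos: [475.1, -137.9, 321.8]
tcp_rot: [3.139, 0.001, 1.555]
ft_force: [0.3, -1.0, -0.4]
opening: 0.797
grip_force: 0.0
t: 35.5
eef_pos: [473.6, -239.9, 324.4]
tcp_rot: [3.142, -0.0, 1.555]
ft_force: [0.7, -0.3, 0.2]
opening: 0.997
grip_force: 0.0
pc_mouse wrist 0.89 [ 475.  -137.1] 89.4 cost 0.034
pc_mouse top 0.9 [ 477.  -135.9] 88.7 cost 0.051
pc_mouse all [ 476.  -136.6] 89.9 cost 0.053
t 35.70 tcp [ 473.6 -239.9  324.4] shift [ 1.031e+01 -7.300e-01 -1.000e-02] open 1.00
turn 12.72 units of 5deg j6 -0.58 closing dir now deg -0.9
```

View pics/w8.png

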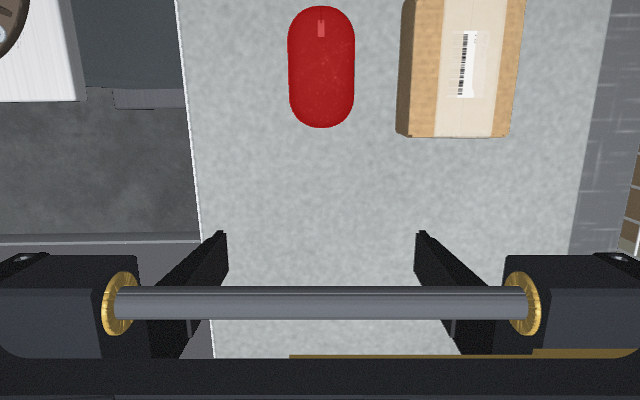

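The mouse sits parallel to the small parcel's front, at (67,321). On to the tags.

```bash
python3 -m inch '[[[0.6,0,0],0,-1],[[1,-0.1,0],0,-1],[[1,-0.1,0],0,-1],[[1,-0.1,0],0,-1],[[1,-0.1,0],0,-1],[[1,-0.1,0],0,-1],[[1,-0.1,0],0,-1],[[1,-0.1,0],0,-1],[[0.9,0,0],0,-1],[[0.5,0,0],0,-1]]'
python3 -m inch '[[[0,0,0],0,-1],[[0,0,0],0,-1],[[0,0,0],0,-1],[[0,0,0],0,-1],[[0,0,0],0,-1],[[0,0,0],0,-1],[[0,0,0],0,-1],[[0,0,0],0,-1],[[0,0,0],0,-1],[[0,0,0],0,-1]]'
python3 - <<'E'
from h import *
f=fine('tags',('wrist','top'),save='pics/w9.png')
go(f[0],f[1],325,f[2]-np.pi/2)
E
```

```text
t: 36.95
eef_pos: [439.6, 303.1, 324.3]
tcp_rot: [-3.142, -0.0, 1.557]
ft_force: [0.7, -0.0, 0.4]
opening: 1.002
grip_force: 0.0
t: 38.2
eef_pos: [440.1, 300.7, 324.4]
tcp_rot: [-3.142, -0.0, 1.555]
ft_force: [-0.7, 0.0, 0.1]
opening: 0.999
grip_force: 0.0
tags wrist 0.87 [438.7 379.1] 25.4 cost 0.044
t 38.40 tcp [440.1 300.7 324.4] shift [ 1.31 -0.04 -0.01] open 1.00
turn 12.74 units of 5deg j6 0.49 closing dir now deg -0.9
```

View pics/w9.png

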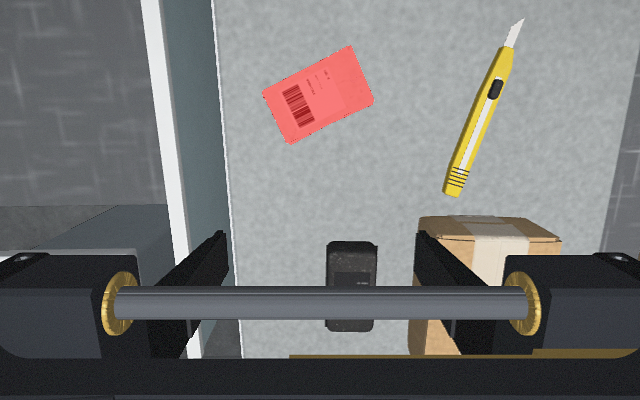

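Tags at (93,318), label up. The cutter is clear too: handle end (195,452), blade tip (18,523) away from the parcel. I fit the cutter line here, then go for the tags.

```bash
python3 - <<'E'
from h import *
p=eyes.read_camera('wrist'); d=eyes.cut_out('cutter',p)[0]; m=sharp(p,d['mask'],7); print(d['score'])
hsv=cv2.cvtColor(p['pixels'],cv2.COLOR_RGB2HSV); y=m&(hsv[...,1]>110)&(abs(hsv[...,0].astype(int)-26)<9)
r,c=np.where(y); q=np.array([unproj(p,rc,Z+10) for rc in zip(r,c)])
rect=cv2.minAreaRect(q.astype(np.float32)); print('body',rect)
B=cv2.boxPoints(rect); print(B.round(1).tolist()); print('tip',unproj(p,(18,523),140),'end',unproj(p,(195,452),146))
E
python3 -m inch '[[[0.6,-0.02,0],0,-1],[[0.71,-0.02,0],0,-1],[[0,0,0],0.98,-1],[[0,0,0],0.98,-1],[[0,0,0],0.98,-1],[[0,0,0],0.98,-1],[[0,0,0],0.98,-1],[[0,0,0],0.98,-1],[[0,0,0],0.98,-1],[[0,0,0],0.98,-1]]'
python3 -m inch '[[[0,0,0.3],0.98,-1],[[0,0,0.4],0.98,-1],[[0,0,0.4],0.98,-1],[[0,0,0.4],0.98,-1],[[0,0,0.4],0.98,-1],[[0,0,0.2],0,-1],[[0,0,0],0,-1],[[0,0,0],0,-1],[[0,0,0],0,-1],[[0,0,0],0,-1]]'
python3 - <<'E'
from h import *
go(438.7,379.1,137.5,np.radians(-64.6))
E
```

```text
0.67
body ((588.7576293945312, 351.3533020019531), (144.23158264160156, 21.454051971435547), 72.30711364746094)
[[556.5999755859375, 285.8999938964844], [577.0999755859375, 279.3999938964844], [620.9000244140625, 416.79998779296875], [600.5, 423.29998779296875]]
tip [624.02632348 444.33957114] end [570.99260083 282.58435236]
t: 39.75
eef_pos: [438.9, 379.3, 324.4]
tcp_rot: [3.142, -0.0, 0.868]
ft_force: [-0.1, 0.1, 0.6]
opening: 1.001
grip_force: 0.0
t: 41.0
eef_pos: [439.0, 379.4, 199.0]
tcp_rot: [-3.141, -0.001, 0.444]
ft_force: [-0.7, -0.1, 0.7]
opening: 1.0
grip_force: 0.0
t 41.00 tcp [439.  379.4 199. ] shift [-0.01  0.    1.02] open 1.00
turn 0.00 units of 5deg j6 1.73 closing dir now deg -64.6
```

```bash
python3 -m inch '[[[0,0,0.4],0,-1],[[0,0,0.35],0,-1],[[0,0,0.2],0,-1],[[0,0,0.08],0,-1],[[0,0,0],0,-1],[[0,0,0],0,0.4],[[0,0,0],0,0.4],[[0,0,0],0,0.4],[[0,0,0],0,0.4],[[0,0,0],0,0.4]]'
python3 -m inch '[[[0,0,0],0,0.4],[[0,0,-0.2],0,0.4],[[0,0,-0.4],0,0.4],[[0,0,-0.7],0,0.4],[[0,0,-0.8],0,0.4],[[0,0,-0.6],0,0.4],[[0,0,-0.3],0,0.4],[[0,0,0],-1,0.4],[[0,0,0],-1,0.4],[[0,0,0],-1,0.4]]'
```

```text
t: 42.25
eef_pos: [438.9, 379.4, 136.7]
tcp_rot: [-3.142, -0.0, 0.443]
ft_force: [0.4, -0.4, 0.7]
opening: 0.545
grip_force: 30.0
t: 43.5
eef_pos: [438.7, 379.2, 317.5]
tcp_rot: [3.142, -0.001, 0.708]
ft_force: [-0.5, 0.7, -1.0]
opening: 0.544
grip_force: 30.0
```

```bash
python3 -m inch '[[[0,0,0],-1,0.4],[[0,0,0],-1,0.4],[[0,0,0],-1,0.4],[[0,0,0],-1,0.4],[[0,0,0],-1,0.4],[[0,0,0],-1,0.4],[[0,0,0],-1,0.4],[[0,0,0],-1,0.4],[[0,0,0],-1,0.4],[[0,0,0],-0.52,0.4]]'
python3 -m inch '[[[-0.5,0.1,0],0,0.4],[[-0.8,0.15,0],0,0.4],[[-0.8,0.15,0],0,0.4],[[-0.7,0.15,0],0,0.4],[[-0.44,0.06,0],0,0.4],[[0,0,0.4],0,0.4],[[0,0,0.6],0,0.4],[[0,0,0.6],0,0.4],[[0,0,0.4],0,0.4],[[0,0,0],0,0.4]]'
python3 - <<'E'
from h import *
go(469,184,168,np.radians(-1.8))
p=eyes.read_camera('wrist'); cv2.imwrite('pics/w10.png',p['pixels'][:,:,::-1])
E
```

```text
t: 44.75
eef_pos: [438.8, 379.2, 317.5]
tcp_rot: [3.141, -0.0, 1.538]
ft_force: [-0.0, -0.3, -1.3]
opening: 0.548
grip_force: 30.0
t: 46.0
eef_pos: [468.2, 183.6, 196.1]
tcp_rot: [-3.139, 0.001, 1.536]
ft_force: [0.2, 0.4, 0.3]
opening: 0.543
grip_force: 30.0
t 46.00 tcp [468.2 183.6 196.1] shift [0.01 0.01 0.47] open 0.54
turn -0.04 units of 5deg j6 0.28 closing dir now deg -2.0
```

View pics/w10.png

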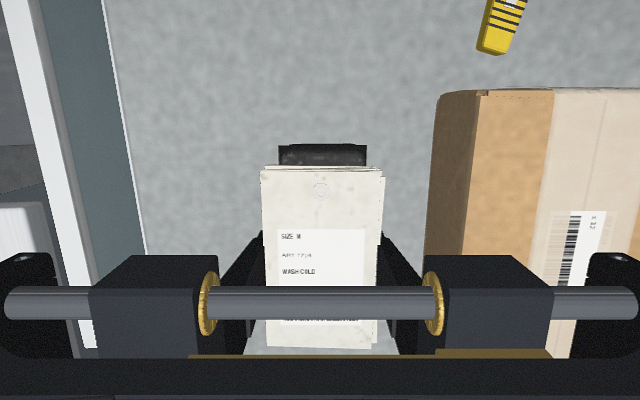

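The tags are held level, directly over the brick (black end at row 150, cols 278–367) and lined up with it. I lower and release.

```bash
python3 -m inch '[[[0.01,0.01,0.25],0,0.4],[[0,0,0.15],0,0.4],[[0,0,0.06],0,0.4],[[0,0,0.02],0,0.4],[[0,0,0],0,0.4],[[0,0,0],0,0.4],[[0,0,0],0,0.4],[[0,0,0],0,0.4],[[0,0,0],0,0.4],[[0,0,0],0,0.4]]'
```

```text
t: 47.3
eef_pos: [469.3, 184.4, 167.8]
tcp_rot: [3.142, -0.0, 1.536]
ft_force: [-0.0, 0.6, -0.9]
opening: 0.545
grip_force: 30.0
```

```bash
python3 -m inch '[[[0,0,0.015],0,0.4],[[0,0,0],0,0.4],[[0,0,0],0,-0.4],[[0,0,0],0,-0.4],[[0,0,0],0,-0.4],[[0,0,-0.2],0,-0.4],[[0,0,-0.5],0,-0.4],[[0,0,-0.8],0,-0.4],[[0,0,-0.8],0,-0.4],[[0,0,-0.3],0,-0.4]]'
python3 -m inch '[[[-0.5,0,0],0,-1],[[-1,0,0],0,-1],[[-0.2,0,0],0,-1],[[0,0,0],0,-1],[[0,0,0],0,-1],[[0,0,0],0,-1],[[0,0,0],0,-1],[[0,0,0],0,-1],[[0,0,0],0,-1],[[0,0,0],0,-1]]'
python3 - <<'E'
from h import *
fine('tags',('wrist','top'),z0=165,save='pics/w11.png')
o,_=see(['cutter'],('top','side'))
go(588.8,351.4,325,np.radians(72.3-90))
E
```

```text
t: 48.55
eef_pos: [469.7, 184.5, 326.7]
tcp_rot: [3.137, -0.001, 1.536]
ft_force: [-1.1, 0.4, -0.1]
opening: 0.702
grip_force: 0.0
t: 49.8
eef_pos: [465.7, 82.4, 322.9]
tcp_rot: [3.142, -0.0, 1.536]
ft_force: [0.3, 0.0, 0.2]
opening: 1.0
grip_force: 0.0
tags wrist 0.7 [469.5 184.1] 87.2 cost 0.048
tags top 0.67 [471.8 207.4] 5.5 cost 0.543
tags all [469.8 184.4] 87.0 cost 0.293
cutter 2 0.59 [592.  356.4] yaw deg -17.7 cost 0.298
t 50.20 tcp [465.8  82.4 322.9] shift [ 4.55  1.89 -0.03] open 1.00
turn 3.14 units of 5deg j6 0.07 closing dir now deg -2.0
```

View pics/w11.png

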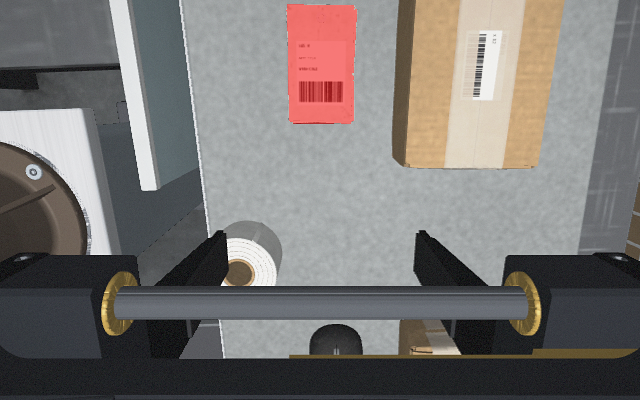

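Tags sit squarely on the brick (fit 469.5,184.1 against brick 469,184). Now the cutter; first a view from behind it.

```bash
python3 -m inch '[[[0.5,0.2,0],0,-1],[[0.8,0.4,0],0,-1],[[0.8,0.4,0],0,-1],[[0.6,0.3,0],0,-1],[[0.4,0.19,0],0,-1],[[0,0,0],0.8,-1],[[0,0,0],0.8,-1],[[0,0,0],0.8,-1],[[0,0,0],0.74,-1],[[0,0,0],0,-1]]'
python3 -m inch '[[[0,0,0],0,-1],[[0,0,0],0,-1],[[0,0,0],0,-1],[[0,0,0],0,-1],[[0,0,0],0,-1],[[0,0,0],0,-1],[[0,0,0],0,-1],[[0,0,0],0,-1],[[0,0,0],0,-1],[[0,0,0],0,-1]]'
python3 - <<'E'
from h import *
p=eyes.read_camera('wrist'); d=eyes.cut_out('cutter',p)[0]; m=sharp(p,d['mask'],7)
hsv=cv2.cvtColor(p['pixels'],cv2.COLOR_RGB2HSV); y=m&(hsv[...,1]>110)&(abs(hsv[...,0].astype(int)-26)<9)
r,c=np.where(y); q=np.array([unproj(p,rc,Z+10) for rc in zip(r,c)])
(ctr,sz,an)=cv2.minAreaRect(q.astype(np.float32)); print(ctr,sz,an)
cv2.imwrite('pics/w12.png',p['pixels'][:,:,::-1])
a=an if sz[0]>sz[1] else an+90
go(ctr[0],ctr[1],200,np.radians(a-90))
E
```

```text
t: 51.45
eef_pos: [561.6, 265.2, 322.8]
tcp_rot: [-3.141, -0.0, 1.262]
ft_force: [0.0, 0.1, 0.2]
opening: 1.001
grip_force: 0.0
t: 52.7
eef_pos: [561.6, 265.2, 323.0]
tcp_rot: [3.142, -0.0, 1.262]
ft_force: [0.1, -0.4, -0.2]
opening: 1.002
grip_force: 0.0
(589.0750732421875, 350.2437744140625) (140.29104614257812, 17.967281341552734) 72.68643188476562
t 52.80 tcp [561.6 265.2 323. ] shift [1.49 0.01 2.05] open 1.00
turn -0.08 units of 5deg j6 0.64 closing dir now deg -17.7
```

View pics/w12.png

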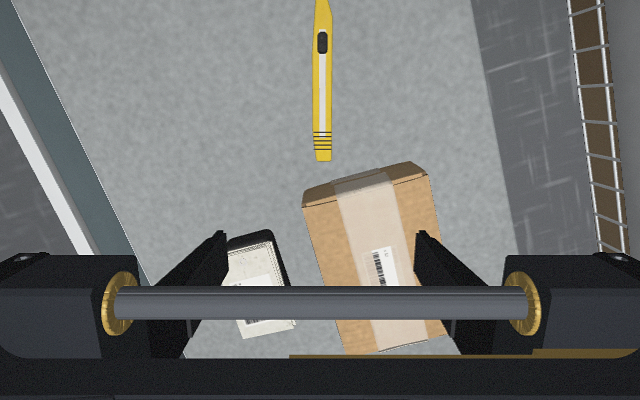

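The cutter is straight ahead along the tool's axis: handle end (160,322), slider up at (42,322). I pick it.

```bash
python3 -m inch '[[[0.6,0,0],0,-0.5],[[0.6,0.01,0],0,-0.5],[[0.29,0,0.3],0,-0.5],[[0,0,0.6],0,-0.5],[[0,0,0.7],0,-0.5],[[0,0,0.7],0,-0.5],[[0,0,0.5],0,-0.5],[[0,0,0.2],0,-0.5],[[0,0,0.08],0,-0.5],[[0,0,0.02],0,-0.5]]'
python3 -m inch '[[[0,0,0],0,-0.5],[[0,0,0],0,1],[[0,0,0],0,1],[[0,0,0],0,1],[[0,0,0],0,1],[[0,0,0],0,1],[[0,0,0],0,1],[[0,0,0],0,1],[[0,0,0],0,1],[[0,0,0],0,1]]'
```

```text
t: 54.05
eef_pos: [589.6, 350.2, 137.6]
tcp_rot: [3.141, -0.001, 1.262]
ft_force: [-0.5, -0.2, 0.2]
opening: 0.752
grip_force: 0.0
t: 55.3
eef_pos: [589.4, 350.2, 136.9]
tcp_rot: [3.142, -0.0, 1.262]
ft_force: [0.9, -0.2, -0.3]
opening: 0.188
grip_force: 30.0
```

```bash
python3 -m inch '[[[0,0,-0.3],0,1],[[0,0,-0.6],0,1],[[0,0,-0.8],0,1],[[0,0,-0.8],0,1],[[0,0,-0.5],0,1],[[0,0,0],-1,1],[[0,0,0],-1,1],[[0,0,0],-1,1],[[0,0,0],-1,1],[[0,0,0],-1,1]]'
python3 -m inch '[[[0,0,0],-1,1],[[0,0,0],-1,1],[[0,0,0],-1,1],[[0,0,0],-1,1],[[0,0,0],-1,1],[[0,0,0],-1,1],[[0,0,0],-1,1],[[0,0,0],-1,1],[[0,0,0],-1,1],[[0,0,0],-1,1]]'
python3 -m inch '[[[0,0,0],-1,1],[[0,0,0],-1,1],[[0,0,0],-1,1],[[0,0,0],-1,1],[[0,0,0],-1,1],[[0,0,0],-1,1],[[0,0,0],-0.3,1],[[0,-0.5,0],0,1],[[0,-0.8,0],0,1],[[-0.1,-0.8,0],0,1]]'
python3 -m inch '[[[-0.1,-1,0],0,1],[[-0.17,-1,0],0,1],[[0,-0.9,0],0,1],[[0,-0.5,0],0,1],[[0,-0.11,0],0,1],[[0,0,0],0,1],[[0,0,0],0,1],[[0,0,0],0,1],[[0,0,0],0,1],[[0,0,0],0,1]]'
python3 - <<'E'
from h import *
go(604,13,138,np.radians(88.7))
E
```

```text
t: 56.55
eef_pos: [589.2, 350.1, 318.4]
tcp_rot: [3.141, -0.0, 1.701]
ft_force: [1.0, -0.3, -1.1]
opening: 0.187
grip_force: 30.0
t: 57.8
eef_pos: [589.2, 350.1, 318.4]
tcp_rot: [3.141, 0.001, 2.574]
ft_force: [0.3, -0.2, -0.8]
opening: 0.193
grip_force: 30.0
t: 59.05
eef_pos: [592.3, 223.0, 317.8]
tcp_rot: [3.141, 0.001, 3.12]
ft_force: [1.2, 0.3, -0.7]
opening: 0.19
grip_force: 30.0
t: 60.3
eef_pos: [604.5, 13.5, 316.9]
tcp_rot: [3.141, -0.0, 3.121]
ft_force: [0.7, -0.6, -0.3]
opening: 0.192
grip_force: 30.0
t 60.30 tcp [604.5  13.5 316.9] shift [ 0.01 -0.01  2.98] open 0.19
turn 0.02 units of 5deg j6 -1.64 closing dir now deg 88.8
```

```bash
python3 -m inch '[[[0,0,0.3],0,1],[[0,0,0.6],0,1],[[0,0,0.7],0,1],[[0,0,0.6],0,1],[[0,0,0.4],0,1],[[0,0,0.2],0,1],[[0,0,0.1],0,1],[[0,0,0.06],0,1],[[0,0,0],0,1],[[0,0,0],0,1]]'
```

```text
t: 61.55
eef_pos: [604.7, 13.2, 139.9]
tcp_rot: [-3.142, 0.001, 3.121]
ft_force: [0.1, -0.3, 0.3]
opening: 0.189
grip_force: 30.0
```

```bash
python3 -m inch '[[[0,0,0.042],0,1],[[0,0,0],0,1],[[0,0,0],0,0],[[0,0,0],0,0],[[0,0,0],0,0],[[0,0,-0.2],0,0],[[0,0,-0.5],0,0],[[0,0,-0.8],0,0],[[0,0,-0.9],0,0],[[0,0,-0.6],0,0]]'
python3 -m inch '[[[0.3,-0.5,-0.1],0,0],[[0.5,-1,0],0,0],[[0.5,-1,0],0,0],[[0.5,-1,0],0,0],[[0.3,-1,0],0,0],[[0,-1,0],0,0],[[0,-0.8,0],0,0],[[0,-0.4,0],0,0],[[0,0,0],0,0],[[0,0,0],0,0]]'
python3 - <<'E'
from h import *
o,p=see(['large_parcel','small_parcel','brick','pc_mouse','cutter','notes','label_roll'],('top',))
see(['tags'],('top',),z0={'tags':165})
cv2.imwrite('pics/t13.png',cv2.resize(p[0]['pixels'][100:260,130:500,::-1],None,fx=2.1,fy=2.1,interpolation=cv2.INTER_CUBIC))
E
```

```text
t: 62.8
eef_pos: [604.5, 13.2, 320.4]
tcp_rot: [-3.141, 0.003, 3.121]
ft_force: [0.3, -0.8, 0.4]
opening: 0.503
grip_force: 0.0
t: 64.05
eef_pos: [476.7, -372.5, 323.1]
tcp_rot: [3.141, 0.0, 3.121]
ft_force: [-0.0, -1.9, 0.5]
opening: 0.498
grip_force: 0.0
large_parcel 1 0.75 [593.3 181. ] yaw deg -2.7 cost 0.069
small_parcel 1 0.86 [ 589.9 -136.7] yaw deg 2.0 cost 0.109
brick none
pc_mouse none
cutter 1 0.76 [611.6  15.7] yaw deg 88.7 cost 0.343
notes 1 0.92 [435.4 538.5] yaw deg -73.4 cost 0.065
label_roll 1 0.96 [387.2   5.5] yaw deg -24.3 cost 0.108
tags 1 0.6 [469.5 185.6] yaw deg 88.0 cost 0.062
```

View pics/t13.png

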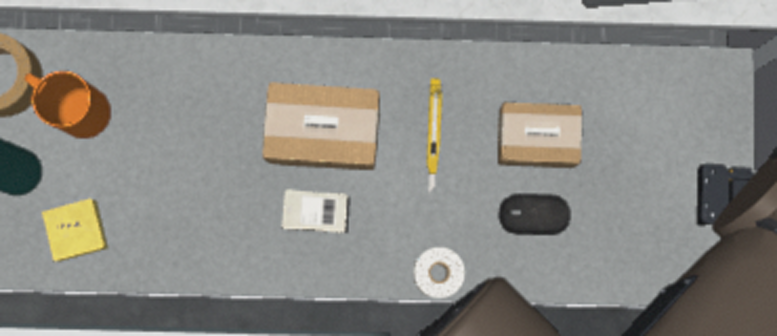

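The final view shows the tags stacked on the brick at (211,315), in front of the large parcel, and the mouse at (214,535), in front of the small one. The cutter lies in the middle of the gap at column 434. The parcels, roll and notes haven't moved, and the gripper is clear.

```bash
python3 -c "
from cell import env
print(env.job_done())"
```

```text
the job is handed in; nothing more can be done
None
```

I handed the job in after about 64 s of the 112 s allowed: brick, mouse, tags and cutter are placed as asked in the last camera view, with both parcels, the label roll and the notes where they started. The hand-in gave no verdict.

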